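# Latch the coupler onto the scanning fixture's hitch ball

### The job

Mount the black trailer coupler on the scanning fixture: lower its socket over the hitch ball with the shank between the cheeks of the tail rest, bear down gently past its spring rollers until the ball is fully home and the coupler lies level, and let go with its lever still up. Then press the red latch lever all the way down to lock it. Do not ram or drop the coupler on the ball or force the lever, and leave the other things where they are.

Things in the scene. Friction and masses are not known exactly. Their poses are not given: they have to be found in the camera images.
- fixture: Scanning fixture, fixed on the table: 260 x 160 x 12 mm plate, a column with clamp knob, and on it a head: a 44 mm wide beam with the hitch ball and, 125 mm behind it (-x), the tail rest. Origin: underside of the plate's middle; +x from tail rest to ball, z up. The head is clamped 0 to 40 mm above its lowest setting, different each time and not reported: feel or look for it.
- ball_foot (a point): Point on the plate's top (12 mm over the table) straight below the hitch ball. The bright steel ball is 50 mm across, on a 25 mm thick neck; its centre is 119 mm over the table with the head at its lowest and up to 159 mm at its highest.
- tail_foot (a point): Point on the plate's top straight below the middle of the tail rest. Its rubber pad lies 25.5 mm below the ball's centre, so a coupler that is home lies level on ball and pad. Cheeks either side, flared on top, rise 24 mm over the pad and leave 52 mm between them for the 44 mm wide shank.
- coupler: Loose trailer coupler, black casting with white scan dots, about 0.65 kg, balance point 35 mm behind the socket. Lies the right way up on a grey foam mat 8 mm thick. Origin: underside, on the socket's axis; +x to the nose, z up. 208 mm long, 44 mm wide shank 40 mm high reaching 175 mm behind, 67 mm wide socket with bosses to 88 mm at its sides (lower than 37 mm), top of the housing 96 mm over the underside.
- socket (a point): Where the ball's centre lies when the socket is home: on the socket's axis, 25 mm over the underside. Bore 53 mm, open below. 12 mm before home the ball meets two sprung rollers, left and right: the coupler's weight alone does not part them, 5 to 15 N more does, easing off towards home, where it meets a hard seat. Let go 4 mm or more from home it springs back and hangs 13 mm high at the nose (0.1 rad).
- grip (a point): Best place to hold the coupler: in the latch housing, a block on top of the socket with flat sides 36 mm apart across the coupler's y, 40 mm long, reaching from 52 to 96 mm over the underside. This point is 81 mm over the underside, 6 mm behind the socket's axis. The 67 mm wide socket lies below 56 mm.
- tail (a point): Point on the middle of the shank's underside, 125 mm behind the socket's axis; it comes to lie on the tail rest.
- lever_pivot (a point): Hinge pin of the latch lever, along the coupler's y axis, 40 mm behind the socket's axis and 75 mm over the coupler's underside.
- lever_tip (a point): Top face of the red grip of the latch lever, 79 mm from the hinge pin, 24 mm wide, grip 50 mm long. The lever points back over the shank. Up, the line from pin to this point rises 0.72 rad to the rear; fully down, this point is 79 mm behind the pin and 6.5 mm lower than it.
- lever (a joint): Angle of the latch lever, rad: 0 fully up (open), 0.80 fully down on its stop (locked). Stiff hinge: stays where it is put; takes about 6 to 8 N at the red grip. Coming down it swings a jaw in under the ball; with the ball not home it jams short of its stop.
Mind the look-alikes: they are no part of the job. What is shaped like the coupler but green is not meant.

How it is judged:
On the way:
1. the coupler has been let go and rests level in the fixture, its socket home on the ball and its shank in the tail rest, with the latch lever still up (horizontal distance between socket and ball_foot below 0.005 m and horizontal distance between tail and tail_foot below 0.008 m and angle between coupler's own x axis and vertical between 1.55 and 1.6 rad and angle between coupler's own z axis and vertical below 0.05 rad and contact force between coupler and fixture above 2 N and contact force between the fingers and coupler below 0.5 N and value of joint lever below 0.3 rad), for 0.2 s.
At the end, for the whole second after the job is handed in: Coupler let go, at rest and level in the fixture (nose at most 0.02 rad high, 0.03 rad low, 0.05 rad any way), socket axis within 5 mm of the ball's, shank within 8 mm of the tail rest's middle, latch lever at 0.75 rad or more (fully down is 0.80) (horizontal distance between socket and ball_foot below 0.005 m and horizontal distance between tail and tail_foot below 0.008 m and angle between coupler's own x axis and vertical between 1.55 and 1.6 rad and angle between coupler's own z axis and vertical below 0.05 rad and contact force between coupler and fixture above 2 N and contact force between the fingers and coupler below 0.5 N and value of joint lever above 0.75 rad and linear speed of coupler below 0.02 m/s); the robot touches nothing.
It fails at once if the coupler is rammed, dropped or forced down: over 50 N between socket crown and ball, or on the tail rest's pad, or 110 N over all contacts, rollers included (contact force between coupler_c0 and fixture above 50 N or contact force between coupler and head_c0 above 50 N or contact force between coupler and fixture above 110 N).
It fails at once if the coupler is tipped over (angle between coupler's own z axis and vertical above 0.6 rad).
It fails at once if another thing on the table is pushed 30 mm or more from its place (distance of any of scanner, scale_bar, relay_box, spray_can, caliper, mouse, sticker_roll, hex_key from where it was at the start of the episode above 0.03 m).
It also fails if it takes over 54 s, if anything falls off the work surface, if the arm or the gripper's body presses on something with over 40 N, if the wrist force passes 120 N, or if a joint passes its speed limit or range.

### The arm

A 6-joint arm with a two-finger parallel gripper is mounted at the origin on the work surface. World frame = base frame: x ahead of the robot, y to its left, z up, the work surface at z = 0. Lengths are in m, angles in rad, forces in N, time in s.
With the tool pointing down it reaches from about 0.275 to 0.975 m from the base axis. Payload 8.4 kg.
Tool frame: the origin (TCP) lies midway between the tips of the shut fingers; the grasp point (between the pads) lies 19 mm behind it; z points along the fingers, y is the line along which they close (so a half turn about z gives the same grasp; the last joint's range is limited). The gripper opens to 92 mm and grips with 3 to 60 N. Pads are 20 mm wide; open, the fingers measure 128 mm over their backs; the gripper's body (75 mm by 189 mm) begins 69 mm behind the grasp point.
Start: joints at [1.207, 0.353, 1.633, -0, 1.155, -0.002], TCP at [0.221, 0.585, 0.215] pointing down, gripper open.
Joint ranges: [-2.63, 2.63], [-0.92, 2.1], [0.06, 2.66], [-1.3, 4.44], [0, 2.69], [-3.02, 3.02]. Speed limits (rad/s): [2.22, 2.22, 2.79, 3.14, 3.14, 3.14].

### API

Orientations are given as a unit quaternion [x, y, z, w].
In Python, from station import * gives the robot as it stands.
- The arm moves only by the tool play_rows, never from a script. Its argument "steps" is a list of rows, each a list of 7 numbers: the shift along the tool's x, y, z in m, then the turn, a rotation vector about the tool's x, y, z in degrees, then the finger opening in m, from 0 to 0.0919. A call has 1 to 5 rows; each row shifts and turns the commanded pose from where the row before left it, along the tool's axes as they then stand; what a row does not reach is not made up. A row lasts 1/8 s, in which the tool goes at most 62.5 mm and 10.7 degrees, less where a joint would pass 70% of its speed; a pose out of reach is approached as far as the arm can. A call is refused whole if a number of a shift passes 0.0625 or a number of a turn 10.7, either way. A call with a gripper value outside its range is refused whole. The fingers move at their own pace and stop on an object; the grip force is fixed at half the most. Time passes only in rows, so rows that do not move let the fingers close. It gives the time, the measured TCP pose, the force, the opening and the grip force at its end, in the units of the state.
- observe(): the state, without advancing time (a new reading comes with each control period).
- grab_frame(name): name is "scene" or "top" or "wrist"; returns (picture, depth): 384x512x3 uint8, blue, green, red; 384x512 float32, m along the optical axis (not along the pixel's ray), 0 where there is no reading.
- camera_params(name): a dict with "mtx" (3x3 intrinsics, pixels), "pose" (4x4, takes a point from camera to world coordinates); the wrist camera has in their place "T_tool_cam" (4x4, takes a point from camera to tool coordinates, whose origin is the TCP and whose axes are the flange's). Camera axes: x right, y down, z forward; pixel columns grow to the right and rows downward; lengths in m; the calibration is good to about 2 mm. The wrist camera is an equidistant fisheye: a pixel r from the principal point sees the ray r / f radians off the axis. A picture is of the moment at which its call begins: read the wrist's pose just before it. camera_params takes no time and is no camera call.
- sign_off(): hands the job in; it is judged then, once.
Trained networks look in the newest picture that a camera, given by its name, has taken for a name from the list of things; names that differ only in an ending like _2 or _b are one class to them, and where a whole thing is asked for, a point or a joint stands for the part that bears it (a point fixed in the world has none). Each returns a list of dicts, best first, with "p" (0 to 1); they miss things now and then, are a little off and sometimes report something else, mostly with a low value. They report only what shows in the picture. A call takes as long as a camera call. They do not tell look-alikes from the thing itself.
- outline_of(query, camera): "pixels" (384x512 bool, what is visible of it) and "bbox" ([left, top, width, height] in pixels, round what is visible of it).
- tip_of(query, camera): "centre" ([column, row] in pixels: a listed point, or the origin of a listed thing).
The state is a dict: "clock": time; "q": joint angles; "joint_vel": joint speeds; "joint_efforts": joint torques, N m; "tool_pos": TCP position; "eef_rot": TCP orientation; "wrist_force": force on the tool from outside, world axes, zero at the start; "wrist_torque": the same for the moment, N m; "gripper_width": finger opening in m; "finger_force": force on a finger pad.
Only numpy, scipy, OpenCV 4.12 (cv2) and the standard library are available. Lean on these libraries where they do the work, as an engineer would, in place of code of your own. Each camera call takes 0.05 s, during which the arm holds its last target. There are 200 camera calls.

## Working session

There is one attempt and no reset: what is moved stays moved. The work goes in short steps, Python scripts to look and compute and a tool call to move; the robot and the scene stay as the last step left them, time stands still between calls to the robot, and variables do not carry over. Pictures are saved under pics/ and viewed, at most 10 in all, crops included, and the job is handed in when it is done.

Besides the shell and the picture viewer there is one more tool, called by a JSON object that holds its "api" and its "payload". play_rows: Moves the arm, as the interface text tells. Its arguments: {"type":"object","properties":{"steps":{"type":"array","items":{"type":"array","items":{"type":"number"}}}},"required":["steps"]}

```bash
mkdir -p pics; ls; cat > h.py <<'E'
from station import *
import numpy as np, cv2
from scipy.spatial.transform import Rotation as R
def deproj(cam,u,v,d):
    c=camera_params(cam);K=c["mtx"];K=np.array(K)
    p=np.array([(u-K[0,2])/K[0,0]*d,(v-K[1,2])/K[1,1]*d,d,1]);return (np.array(c["pose"])@p)[:3]
def cloud(cam,depth):
    c=camera_params(cam);K=np.array(c["mtx"]);v,u=np.mgrid[:384,:512]
    P=np.stack([(u-K[0,2])/K[0,0]*depth,(v-K[1,2])/K[1,1]*depth,depth],-1);T=np.array(c["pose"])
    return P@T[:3,:3].T+T[:3,3]
E
python3 - <<'E'
from h import *
ims=[]
for c in("scene","top"):
    im,d=grab_frame(c);ims.append(im);np.save(c+"_d.npy",d);cv2.imwrite(c+".png",im)
    P=cloud(c,d)
    for q in("coupler","fixture","lever","lever_tip"):
        for o in outline_of(q,c)[:3]:
            m=np.array(o["pixels"])&(d>0);print(c,q,round(o["p"],2),o["bbox"],m.sum(),np.round(np.median(P[m],0),3) if m.any() else"", np.round(im[m].mean(0)) if m.any() else "")
    for q in("ball_foot","tail_foot","socket","grip","tail","lever_pivot","lever_tip"):
        for o in tip_of(q,c)[:3]:
            u,v=o["centre"];print(c,q,round(o["p"],2),np.round([u,v]),np.round(P[int(v),int(u)],3))
cv2.imwrite("pics/a.png",ims[0]);cv2.imwrite("pics/b.png",cv2.resize(ims[1],None,fx=1.5,fy=1.5))
print(observe())
E
```

```text
pics
scene coupler 0.95 [180.9, 211.6, 76.0, 75.6] 2843 [ 0.524 -0.202  0.048] [25. 26. 33.]
scene coupler 0.93 [46.2, 194.4, 86.9, 57.8] 2730 [ 0.247 -0.406  0.039] [31. 58. 31.]
scene coupler 0.61 [197.5, 210.6, 27.9, 49.3] 390 [ 0.482 -0.197  0.112] [ 54.  57. 108.]
scene fixture 0.76 [282.5, 165.6, 105.7, 89.5] 4491 [0.558 0.159 0.012] [ 91.  96. 100.]
scene lever 0.91 [195.8, 211.6, 32.6, 35.2] 354 [ 0.481 -0.198  0.115] [ 52.  55. 112.]
scene lever 0.64 [59.0, 194.4, 40.4, 18.3] 285 [ 0.216 -0.426  0.114] [ 40.  42. 102.]
scene lever_tip 0.77 [58.4, 195.5, 41.3, 22.4] 303 [ 0.216 -0.425  0.114] [ 43.  45. 104.]
scene lever_tip 0.69 [195.7, 209.1, 37.1, 38.8] 387 [ 0.48  -0.197  0.113] [ 54.  57. 110.]
scene lever_tip 0.54 [285.1, 166.9, 100.6, 87.5] 4294 [0.561 0.159 0.012] [ 91.  96. 100.]
scene ball_foot 0.94 [353. 229.] [0.6   0.168 0.012]
scene tail_foot 0.92 [321. 208.] [0.479 0.163 0.011]
scene socket 0.71 [116. 236.] [ 0.3   -0.367  0.046]
scene socket 0.59 [237. 272.] [ 0.583 -0.2    0.058]
scene grip 0.98 [110. 217.] [ 0.286 -0.365  0.095]
scene grip 0.56 [235. 252.] [
[... 1749 characters left out ...]
2571e+00,  3.53016773e-01,  1.63340350e+00, -5.31220672e-05,
        1.15520754e+00, -2.38594477e-03]), 'joint_vel': array([-3.66041489e-07, -1.19293277e-03, -1.37432813e-03,  2.55742334e-04,
       -2.60956250e-04,  1.35134556e-03]), 'joint_efforts': array([-1.91000763e-03, -5.93758714e+01, -3.34558761e+01,  6.95949001e-02,
        1.59930327e-02, -9.93942677e-06]), 'tool_pos': array([0.22122164, 0.5845348 , 0.21457099]), 'eef_rot': array([ 1.79896870e-01,  9.83685476e-01, -2.17139880e-05,  2.06889874e-05]), 'wrist_force': array([ 0.38234684, -0.69096078, -0.489532  ]), 'wrist_torque': array([ 0.03665042, -0.00141443,  0.0400461 ]), 'finger_force': 0.0, 'gripper_width': 0.09167345205744652}
```

View pics/a.png

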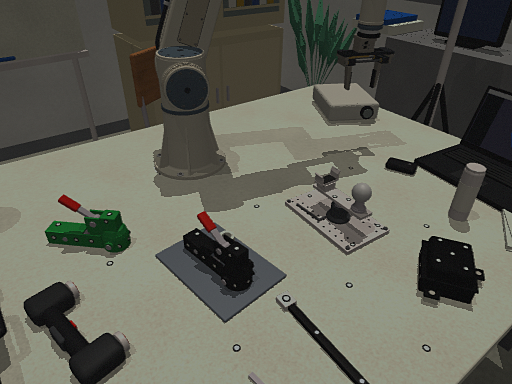

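View pics/b.png

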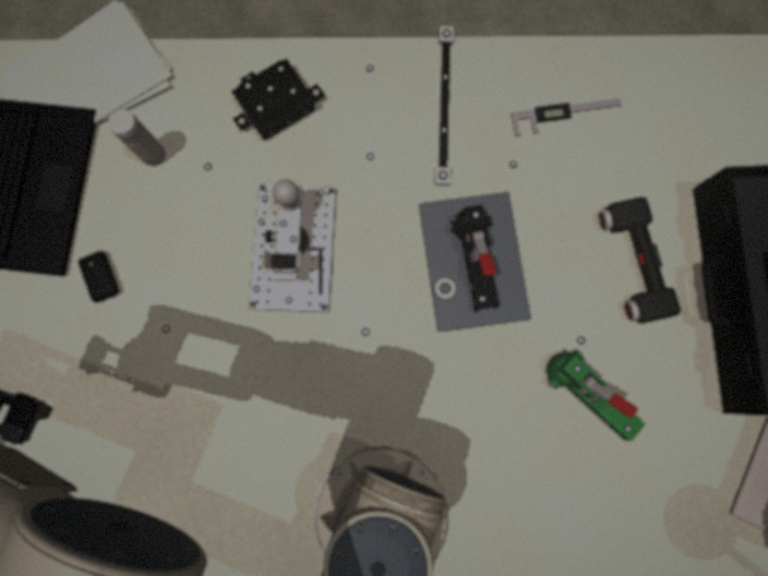

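The scene view shows the black coupler on its grey mat at about (225,250), the green decoy at (85,230) and the fixture at (335,205), with its ball at (360,195). The top view agrees, and it shows the coupler and the fixture both pointing roughly along +x. Next I'll fit the geometry.

```bash
cat > fit.py <<'E'
from h import *
from scipy.optimize import least_squares
def near(P,x,y,r): return np.hypot(P[...,0]-x,P[...,1]-y)<r
for c in("scene","top"):
    d=np.load(c+"_d.npy");im=cv2.imread(c+".png");P=cloud(c,d);P[d==0]=np.nan
    B=P[near(P,.582,.172,.045)&(P[...,2]>.09)]
    f=lambda p:np.linalg.norm(B-p,axis=1)-.025
    s=least_squares(f,[.582,.172,.13],loss="soft_l1",f_scale=.002);print(c,"ball",len(B),s.x.round(4),np.abs(s.fun).mean().round(4), B[:,2].max())
    # plate
    M=P[near(P,.52,.17,.2)&(P[...,2]>.006)&(P[...,2]<.018)]
    r=cv2.minAreaRect(M[:,:2].astype(np.float32)*1000);print("plate",len(M),r)
    # pad and cheeks
    T=P[near(P,.458,.165,.06)&(P[...,2]>.07)]
    print("rest",len(T),np.median(T,0).round(3),np.percentile(T[:,2],[5,25,50,75,95,100]).round(3)); 
    r=cv2.minAreaRect(T[:,:2].astype(np.float32)*1000);print(r)
    # coupler
    hsv=cv2.cvtColor(im,cv2.COLOR_BGR2HSV)
    C=near(P,.5,-.19,.14)&(P[...,2]>.02)
    S=P[C]; H=P[C&near(P,.553,-.175,.05)&(P[...,2]>.094)&(P[...,2]<.112)]
    print("coupler",cv2.minAreaRect(S[:,:2].astype(np.float32)*1000),"H",len(H),np.median(H,0).round(4),cv2.minAreaRect(H[:,:2].astype(np.float32)*1000))
    Sh=P[C&(P[...,2]>.038)&(P[...,2]<.056)&(P[...,0]<.51)]
    q=Sh[:,:2]-Sh[:,:2].mean(0);w=np.linalg.svd(q,full_matrices=False)[2][0];print("shank",len(Sh),Sh.mean(0).round(4),np.degrees(np.arctan2(w[1],w[0])), cv2.minAreaRect(Sh[:,:2].astype(np.float32)*1000))
    # red lever
    red=C&(P[...,2]>.09)&(hsv[...,1]>130)&((hsv[...,0]<8)|(hsv[...,0]>172))
    print("red",red.sum(),np.nanmean(P[red],0).round(4))
E
python3 fit.py
```

```text
scene ball 382 [0.5993 0.1721 0.1279] 0.0025 0.1554111326432177
plate 2512 ((525.1005249023438, 174.125732421875), (160.89334106445312, 262.0564270019531), 87.6837158203125)
rest 496 [0.485 0.172 0.101] [0.075 0.079 0.101 0.109 0.126 0.13 ]
((481.2757568359375, 178.618896484375), (72.2127685546875, 72.18512725830078), 89.3408432006836)
coupler ((493.2598571777344, -169.6949462890625), (209.32977294921875, 120.37354278564453), 1.3474277257919312) H 346 [ 0.5592 -0.1874  0.1016] ((544.4637451171875, -187.64122009277344), (77.619140625, 37.1339111328125), 9.325519561767578)
shank 521 [ 0.4416 -0.2081  0.0461] 0.04444777911790321 ((448.32275390625, -202.2291259765625), (115.38274383544922, 45.816062927246094), 8.150138854980469)
red 202 [ 0.4659 -0.2017  0.1234]
top ball 261 [0.599  0.1748 0.1299] 0.0016 0.16663754451043866
plate 3064 ((515.9674072265625, 173.61062622070312), (393.8961181640625, 346.06097412109375), 42.161590576171875)
rest 497 [0.473 0.181 0.102] [0.075 0.079 0.102 0.107 0.128 0.133]
((480.08831787109375, 181.6495361328125), (73.52436065673828, 69.89845275878906), 0.7265720963478088)
coupler ((488.08544921875, -165.6801300048828), (202.29429626464844, 121.16397094726562), 1.814038872718811) H 252 [ 0.5515 -0.183   0.1022] ((543.45361328125, -184.54586791992188), (77.2610092163086, 36.74236297607422), 9.005924224853516)
shank 471 [ 0.4376 -0.1974  0.0472] -162.99443570871134 ((451.26458740234375, -198.31338500976562), (123.3980941772461, 44.66307067871094), 8.752877235412598)
red 122 [ 0.4591 -0.1971  0.1278]
```

{"api": "play_rows", "payload": {"steps": [[0, 0, -0.02, 0, 0, -9.9, 0.09], [0, 0, -0.02, 0, 0, -9.9, 0.09], [0, 0, -0.02, 0, 0, -9.9, 0.09], [-0.0142, -0.0541, 0, 0, 0, 0, 0.09], [-0.0142, -0.0541, 0, 0, 0, 0, 0.09]]}}

```text
clock: 1.82
tool_pos: [0.2664, 0.4812, 0.2746]
eef_rot: [-0.079, 0.997, 0.0, 0.0]
wrist_force: [-0.1, -0.5, -1.0]
gripper_width: 0.09
finger_force: 0.0
```

{"api": "play_rows", "payload": {"steps": [[-0.0142, -0.0541, 0, 0, 0, 0, 0.09], [-0.0142, -0.0541, 0, 0, 0, 0, 0.09], [-0.0142, -0.0541, 0, 0, 0, 0, 0.09], [-0.0142, -0.0541, 0, 0, 0, 0, 0.09], [-0.0142, -0.0541, 0, 0, 0, 0, 0.09]]}}

```text
clock: 2.45
tool_pos: [0.379, 0.2244, 0.2749]
eef_rot: [-0.078, 0.997, 0.0, 0.0]
wrist_force: [0.7, 1.4, 0.1]
gripper_width: 0.0897
finger_force: 0.0
```

{"api": "play_rows", "payload": {"steps": [[-0.0142, -0.0541, 0, 0, 0, 0, 0.09], [-0.0142, -0.0541, 0, 0, 0, 0, 0.09], [-0.0142, -0.0541, 0, 0, 0, 0, 0.09], [-0.0142, -0.0541, 0, 0, 0, 0, 0.09], [-0.0142, -0.0541, 0, 0, 0, 0, 0.09]]}}

```text
clock: 3.08
tool_pos: [0.4914, -0.032, 0.2749]
eef_rot: [-0.078, 0.997, 0.0, 0.0]
wrist_force: [0.1, 0.3, -0.7]
gripper_width: 0.09
finger_force: 0.0
```

{"api": "play_rows", "payload": {"steps": [[-0.0142, -0.0541, 0, 0, 0, 0, 0.09], [-0.0142, -0.0541, 0, 0, 0, 0, 0.09], [-0.0142, -0.0541, 0, 0, 0, 0, 0.09], [0, 0, 0, 0, 0, 0, 0.09], [0, 0, 0, 0, 0, 0, 0.09]]}}

```text
clock: 3.7
tool_pos: [0.5577, -0.1836, 0.2742]
eef_rot: [-0.078, 0.997, 0.0, -0.0]
wrist_force: [-0.2, 0.5, -0.3]
gripper_width: 0.0897
finger_force: 0.0
```

```bash
cat >> h.py <<'E'
def wcloud(d,o):
    c=camera_params("wrist");K=np.array(c["mtx"]);T=np.array(c["T_tool_cam"]);v,u=np.mgrid[:384,:512]
    a=(u-K[0,2])/K[0,0];b=(v-K[1,2])/K[1,1];th=np.hypot(a,b);t=np.tan(np.minimum(th,1.45))/np.maximum(th,1e-9)
    P=np.stack([a*t*d,b*t*d,d],-1);P=P@T[:3,:3].T+T[:3,3]
    P=P@R.from_quat(o["eef_rot"]).as_matrix().T+o["tool_pos"];P[(d<=0)|(th>1.3)]=np.nan;return P
E
python3 - <<'E'
from h import *
o=observe();im,d=grab_frame("wrist");np.save("w1.npy",d);cv2.imwrite("pics/w1.png",im);P=wcloud(d,o);np.save("w1P.npy",P)
print(o["clock"],o["tool_pos"],R.from_quat(o["eef_rot"]).as_matrix().round(4),camera_params("wrist"))
for q in("grip","tail","socket","lever_pivot","lever_tip"):
    for t in tip_of(q,"wrist")[:2]:
        u,v=t["centre"];print(q,round(t["p"],2),np.round([u,v]),P[int(v),int(u)].round(4))
for x in outline_of("coupler","wrist")[:2]:
    m=np.array(x["pixels"]);print(x["bbox"],x["p"]);Q=P[m];
    for lo,hi in((.03,.055),(.096,.112)):
        S=Q[(Q[:,2]>lo)&(Q[:,2]<hi)];print(len(S),S.mean(0).round(4) if len(S) else"",cv2.minAreaRect(S[:,:2].astype(np.float32)*1000) if len(S)>5 else "")
E
```

```text
3.7 [ 0.55770363 -0.18359292  0.2742472 ] [[-9.879e-01 -1.552e-01 -9.000e-04]
 [-1.552e-01  9.879e-01  7.000e-04]
 [ 8.000e-04  8.000e-04 -1.000e+00]] {'mtx': array([[297.31863964,   0.        , 248.94397596],
       [  0.        , 297.31863964, 190.08109366],
       [  0.        ,   0.        ,   1.        ]]), 'T_tool_cam': array([[-5.88099916e-04, -9.70001919e-01, -2.43096548e-01,
         6.83282639e-02],
       [ 9.99999548e-01, -3.88711652e-04, -8.68167823e-04,
        -4.21045966e-04],
       [ 7.47629993e-04, -2.43096949e-01,  9.70001708e-01,
        -1.69628909e-01],
       [ 0.00000000e+00,  0.00000000e+00,  0.00000000e+00,
         1.00000000e+00]])}
grip 0.57 [247. 170.] [ 0.5513 -0.1887  0.1029]
lever_pivot 0.7 [256. 145.] [ 0.5216 -0.1814  0.0922]
lever_tip 0.78 [250.  84.] [ 0.4554 -0.1991  0.13  ]
[216.1, 41.5, 68.5, 155.0] 0.92
2043 [ 0.4645 -0.1989  0.0467] ((488.5086975097656, -194.60252380371094), (199.47393798828125, 86.38702392578125), 8.509900093078613)
1639 [ 0.5412 -0.1873  0.1024] ((529.8726806640625, -188.83700561523438), (100.80683898925781, 36.921260833740234), 8.495383262634277)
```

View pics/w1.png

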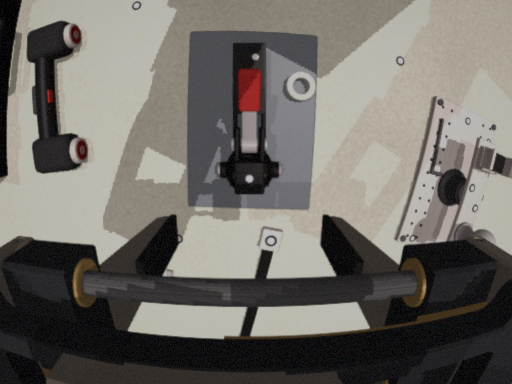

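The wrist view shows the coupler lined up between the fingers, with its nose at (250,193), bosses at row 170 and tail at (250,43). Next I'll find where it sits along its own axis.

```bash
python3 - <<'E'
from h import *
P=np.load("w1P.npy");m=np.zeros((384,512),bool);m[36:205,205:295]=1
Q=P[m];Q=Q[np.isfinite(Q[:,0])]
a=np.radians(8.6);x=np.array([np.cos(a),np.sin(a)]);y=np.array([-x[1],x[0]])
c=np.array([.5577,-.1836])  # nominal
def s(Q,z0,z1,n):
    S=Q[(Q[:,2]>z0)&(Q[:,2]<z1)];u=(S[:,:2]-c)@x;v=(S[:,:2]-c)@y;k=(abs(v)<.06);u,v,S=u[k],v[k],S[k]
    print(n,len(u),"x",np.percentile(u,[.5,50,99.5]).round(4),"y",np.percentile(v,[.5,50,99.5]).round(4));return u,v,S
s(Q,.02,.14,"all");u,v,S=s(Q,.038,.056,"shank top")
for lo in np.arange(-.18,.04,.01):
    k=(u>lo)&(u<lo+.01)
    if k.sum()>3:print(round(lo,3),k.sum(),np.percentile(v[k],[2,98]).round(4))
u,v,S=s(Q,.094,.110,"top")
for lo in np.arange(-.10,.04,.005):
    k=(u>lo)&(u<lo+.005)
    if k.sum()>3:print(round(lo,3),k.sum(),S[k,2].mean().round(4),np.percentile(v[k],[2,98]).round(4))
E
```

```text
all 5538 x [-0.1692 -0.057   0.022 ] y [-0.0403 -0.0006  0.0577]
shank top 2020 x [-0.1695 -0.1154  0.0244] y [-0.0421 -0.0013  0.0411]
-0.17 229 [-0.0225  0.0198]
-0.16 234 [-0.0224  0.0198]
-0.15 248 [-0.0222  0.0198]
-0.14 181 [-0.0228  0.0199]
-0.13 77 [-0.0236  0.0199]
-0.12 86 [-0.0235  0.02  ]
-0.11 78 [-0.0235  0.0201]
-0.1 83 [-0.0221  0.0201]
-0.09 90 [-0.022   0.0202]
-0.08 101 [-0.022   0.0203]
-0.07 58 [-0.022   0.0204]
-0.06 42 [-0.0221  0.0205]
-0.05 16 [-0.022   0.0207]
-0.03 21 [-0.0126  0.016 ]
-0.02 72 [-0.0278  0.0268]
-0.01 133 [-0.0404  0.0401]
0.0 160 [-0.0433  0.0424]
0.01 82 [-0.0406  0.0385]
0.02 29 [-0.0287  0.0266]
top 1678 x [-0.073  -0.0107  0.0219] y [-0.0194 -0.0009  0.0167]
-0.075 44 0.1084 [-0.0076  0.0058]
-0.07 65 0.1058 [-0.0076  0.0059]
-0.065 52 0.1032 [-0.0076  0.006 ]
-0.06 57 0.1 [-0.0157  0.013 ]
-0.055 100 0.0977 [-0.0181  0.0166]
-0.05 78 0.0975 [-0.0182  0.0167]
-0.045 47 0.0986 [-0.0181  0.0167]
-0.04 45 0.099 [-0.0182  0.0155]
-0.035 54 0.0991 [-0.0182  0.0156]
-0.03 43 0.0987 [-0.0182  0.0157]
-0.025 40 0.099 [-0.0182  0.0157]
-0.02 107 0.1007 [-0.0179  0.0158]
-0.015 122 0.1034 [-0.0187  0.0152]
-0.01 130 0.1034 [-0.0193  0.0157]
-0.005 144 0.1034 [-0.0194  0.0161]
0.0 132 0.1035 [-0.0194  0.0165]
0.005 119 0.1036 [-0.0182  0.016 ]
0.01 121 0.1033 [-0.0182  0.0161]
0.015 120 0.1035 [-0.0182  0.0162]
0.02 58 0.1031 [-0.017  0.015]
```

{"api": "play_rows", "payload": {"steps": [[0, -0.001, 0.045, 0, 0, 0, 0.09], [0, 0, 0.045, 0, 0, 0, 0.09], [0, 0, 0.045, 0, 0, 0, 0.09], [0, 0, 0.04, 0, 0, 0, 0.09], [0, 0, 0.015, 0, 0, 0, 0.09]]}}

```text
clock: 4.68
tool_pos: [0.557, -0.1841, 0.0826]
eef_rot: [-0.078, 0.997, 0.001, -0.002]
wrist_force: [-0.3, -0.3, -0.3]
gripper_width: 0.0901
finger_force: 0.0
```

{"api": "play_rows", "payload": {"steps": [[0, 0, 0.014, 0, 0, 0, 0.09], [0, 0, 0, 0, 0, 0, 0.06], [0, 0, 0, 0, 0, 0, 0.045], [0, 0, 0, 0, 0, 0, 0.03], [0, 0, 0, 0, 0, 0, 0.03]]}}

```text
clock: 5.3
tool_pos: [0.5587, -0.185, 0.0713]
eef_rot: [-0.078, 0.997, -0.0, 0.001]
wrist_force: [-0.6, 0.5, -0.2]
gripper_width: 0.0519
finger_force: 0.0
```

{"api": "play_rows", "payload": {"steps": [[0, 0, 0, 0, 0, 0, 0.02], [0, 0, 0, 0, 0, 0, 0.02], [0, 0, 0, 0, 0, 0, 0.02], [0, 0, 0, 0, 0, 0, 0.02], [0, 0, 0, 0, 0, 0, 0.02]]}}

```text
clock: 5.92
tool_pos: [0.5583, -0.1846, 0.0706]
eef_rot: [-0.078, 0.997, 0.0, -0.0]
wrist_force: [-0.9, 3.8, 3.4]
gripper_width: 0.0362
finger_force: 30.0
```

{"api": "play_rows", "payload": {"steps": [[0, 0, -0.01, 0, 0, 0, 0.02], [0, 0, -0.02, 0, 0, 0, 0.02], [0, 0, -0.04, 0, 0, 0, 0.02], [0, 0, -0.05, 0, 0, 0, 0.02], [0, 0, -0.05, 0, 0, 0, 0.02]]}}

```text
clock: 6.55
tool_pos: [0.5575, -0.185, 0.2416]
eef_rot: [-0.078, 0.997, -0.0, -0.001]
wrist_force: [1.0, -0.4, -6.0]
gripper_width: 0.0359
finger_force: 30.0
```

{"api": "play_rows", "payload": {"steps": [[0, 0, -0.03, 0, 0, 0, 0.02], [0, 0, -0.01, 0, 0, 0, 0.02], [0, 0, 0, 0, 0, 0, 0.02], [0, 0, 0, 0, 0, 0, 0.02]]}}

```text
clock: 7.05
tool_pos: [0.5573, -0.1846, 0.2786]
eef_rot: [-0.078, 0.997, 0.001, -0.001]
wrist_force: [0.2, 0.1, -7.3]
gripper_width: 0.0356
finger_force: 30.0
```

```bash
python3 - <<'E'
from h import *
o=observe();im,d=grab_frame("wrist");cv2.imwrite("pics/w2.png",im);P=wcloud(d,o);np.save("w2P.npy",P)
print(o["clock"],o["tool_pos"],o["wrist_force"],o["wrist_torque"],o["q"])
E
```

```text
7.05 [ 0.55733433 -0.18455858  0.27862486] [ 0.15276255  0.12822469 -7.2581414 ] [ 0.14910178 -0.2084826   0.02028623] [-3.22293617e-01  2.41387653e-01  1.64185211e+00 -7.07493150e-05
  1.26140101e+00 -2.04958897e+00]
```

View pics/w2.png

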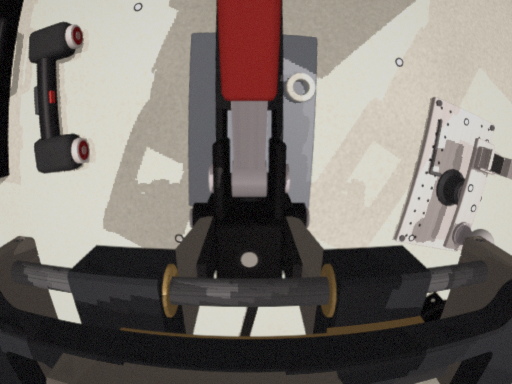

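The coupler is held level, as far as I can see. Fixture at right: knob (452,187), ball (475,237). Next I'll get the tilt in hand and refine the fixture pose.

```bash
python3 - <<'E'
from h import *
from scipy.optimize import least_squares
o=observe();P=np.load("w2P.npy");m=np.zeros((384,512),bool);m[5:180,214:285]=1
Rm=R.from_quat(o["eef_rot"]).as_matrix();Q=(P[m]-o["tool_pos"])@Rm  # tool frame
Q=Q[np.isfinite(Q[:,0])]
S=Q[(abs(abs(Q[:,1])-.018)<.005)&(Q[:,2]>0.0)&(Q[:,2]<.045)&(Q[:,0]>.06)]
print("shank pts",len(S),np.polyfit(S[:,0],S[:,2],1),S[:,0].min(),S[:,0].max(),"expected z 0.0226; y",S[S[:,1]>0,1].max(),S[S[:,1]<0,1].min())
for i in(1,2):
    P=np.load(f"w{i}P.npy");
    B=P[(np.hypot(P[...,0]-.599,P[...,1]-.173)<.035)&(P[...,2]>.12)]
    if len(B)>20:
        s=least_squares(lambda p:np.linalg.norm(B-p,axis=1)-.025,[.6,.173,.13],loss="soft_l1",f_scale=.002);print("ball",i,len(B),s.x.round(4),np.abs(s.fun).mean())
# ball & plate from fixed cams via fixture mask edges
for c in("scene","top"):
    d=np.load(c+"_d.npy");P=cloud(c,d);P[d==0]=np.nan
    for w in(.012,):
        g=(np.hypot(P[...,0]-.525,P[...,1]-.174)<.165)&(abs(P[...,2]-.012)<.0045)
        g=cv2.morphologyEx(g.astype(np.uint8),cv2.MORPH_OPEN,np.ones((3,3)))
        n,l,st,_=cv2.connectedComponentsWithStats(g);k=1+st[1:,4].argmax();print(c,n,st[k],cv2.minAreaRect(P[l==k][:,:2].astype(np.float32)*1000))
    # cheeks and pad of the tail rest in fixture frame
    a=np.radians(-2.3);x=np.array([np.cos(a),np.sin(a)]);y=np.array([-x[1],x[0]])
    D=P[...,:2]-np.array([.599,.173]);u=D@x;v=D@y;k=(abs(u+.125)<.04)&(abs(v)<.06)&(P[...,2]>.085)
    for lo in np.arange(-.06,.06,.01):
        kk=k&(v>=lo)&(v<lo+.01)
        if kk.sum()>2:print(c,round(lo,2),kk.sum(),"u",u[kk].min().round(3),u[kk].max().round(3),"z",np.percentile(P[...,2][kk],[10,50,90]).round(3))
    T=k&(P[...,2]>.118);print("top",u[T].mean(),v[T].min(),v[T].max())
    o2=[t for t in tip_of("ball_foot",c)[:1]]
    # ball circle from pixels
    im=cv2.imread(c+".png")
E
```

```text
shank pts 1479 [-0.02763716  0.02738179] 0.060021984378520306 0.14635196136894804 expected z 0.0226; y 0.021687996456407913 -0.022809840067644346
ball 1 180 [0.5986 0.1724 0.1299] 0.0005056275145996383
ball 2 176 [0.5987 0.1721 0.1301] 0.0004716864263642054
scene 2 [ 287  190  102   62 2370] ((525.0455322265625, 174.3221893310547), (160.84083557128906, 262.0420227050781), 87.58462524414062)
scene -0.04 41 u -0.139 -0.108 z [0.101 0.117 0.129]
scene -0.03 56 u -0.14 -0.109 z [0.098 0.109 0.119]
scene -0.02 29 u -0.126 -0.105 z [0.087 0.095 0.104]
scene -0.01 31 u -0.136 -0.105 z [0.089 0.101 0.105]
scene 0.0 37 u -0.139 -0.106 z [0.089 0.103 0.105]
scene 0.01 34 u -0.136 -0.105 z [0.093 0.103 0.105]
scene 0.02 78 u -0.141 -0.108 z [0.103 0.111 0.122]
scene 0.03 28 u -0.14 -0.109 z [0.109 0.125 0.128]
top -0.12320914582688906 -0.034943076749367634 0.037188129947539644
top 5 [ 166  167   54   41 1160] ((455.32183837890625, 181.8507080078125), (159.06784057617188, 123.15605163574219), 86.9625473022461)
top -0.04 10 u -0.136 -0.111 z [0.124 0.128 0.131]
top -0.03 31 u -0.141 -0.111 z [0.103 0.124 0.131]
top -0.02 48 u -0.143 -0.111 z [0.099 0.104 0.108]
top -0.01 43 u -0.144 -0.111 z [0.095 0.104 0.108]
top 0.0 50 u -0.154 -0.107 z [0.096 0.103 0.107]
top 0.01 45 u -0.143 -0.107 z [0.096 0.104 0.107]
top 0.02 51 u -0.143 -0.111 z [0.102 0.104 0.117]
top 0.03 40 u -0.139 -0.109 z [0.119 0.125 0.13 ]
top -0.12500030167148887 -0.03146090274859081 0.0383465726889598
```

{"api": "play_rows", "payload": {"steps": [[0, 0, 0, 0, 0, 5.8, 0.02], [0, 0, 0, 0, 0, 5.8, 0.02], [-0.0021, 0.02, 0, 0, 0, 0, 0.02], [-0.0021, 0.04, 0, 0, 0, 0, 0.02], [-0.0021, 0.04, 0, 0, 0, 0, 0.02]]}}

```text
clock: 7.82
tool_pos: [0.5691, -0.0834, 0.2801]
eef_rot: [0.022, 1.0, 0.0, -0.0]
wrist_force: [0.5, 0.3, -7.3]
gripper_width: 0.0359
finger_force: 30.0
```

{"api": "play_rows", "payload": {"steps": [[-0.0021, 0.045, 0, 0, 0, 0, 0.02], [-0.0021, 0.045, 0, 0, 0, 0, 0.02], [-0.0021, 0.045, 0, 0, 0, 0, 0.02], [-0.0021, 0.045, 0, 0, 0, 0, 0.02], [-0.0021, 0.04, 0, 0, 0, 0, 0.02]]}}

```text
clock: 8.45
tool_pos: [0.5892, 0.1367, 0.2802]
eef_rot: [0.022, 1.0, 0.0, -0.0]
wrist_force: [0.1, 0.2, -7.1]
gripper_width: 0.0357
finger_force: 30.0
```

{"api": "play_rows", "payload": {"steps": [[-0.0021, 0.026, 0, 0, 0, 0, 0.02], [0, 0.013, 0, 0, 0, 0, 0.02], [0, 0, 0, 0, 0, 0, 0.02], [0, 0, 0, 0, 0, 0, 0.02]]}}

```text
clock: 8.95
tool_pos: [0.5934, 0.1721, 0.2805]
eef_rot: [0.023, 1.0, -0.0, -0.0]
wrist_force: [0.4, -0.6, -6.9]
gripper_width: 0.0359
finger_force: 30.0
```

```bash
python3 - <<'E'
from h import *
P=np.load("w1P.npy");m=np.zeros((384,512),bool);m[36:150,225:275]=1;Q=(P[m]-[.5577,-.1836,.2742])@R.from_quat([-.078,.997,0,0]).as_matrix()
S=Q[(abs(abs(Q[:,1])-.018)<.005)&(Q[:,0]>.06)&(Q[:,0]<.165)&(Q[:,2]>.21)&(Q[:,2]<.24)];print("w1 slope",len(S),np.polyfit(S[:,0],S[:,2],1))
o=observe();print(o["clock"],o["tool_pos"],R.from_quat(o["eef_rot"]).as_matrix().round(4)[:,0],o["wrist_force"],o["wrist_torque"])
im,d=grab_frame("scene");P=cloud("scene",d);P[d==0]=np.nan;np.save("s3P.npy",P)
cv2.imwrite("pics/s3.png",cv2.resize(im[60:280,220:460],None,fx=2.5,fy=2.5))
im,d=grab_frame("wrist");P=wcloud(d,o);np.save("w3P.npy",P);cv2.imwrite("w3.png",im)
E
```

```text
w1 slope 878 [-0.00233051  0.22688875]
8.95 [0.59343461 0.17208803 0.28045264] [-9.989e-01  4.590e-02  3.000e-04] [ 0.39293385 -0.63194309 -6.89193615] [ 0.02975935 -0.22468846 -0.00564735]
```

View pics/s3.png

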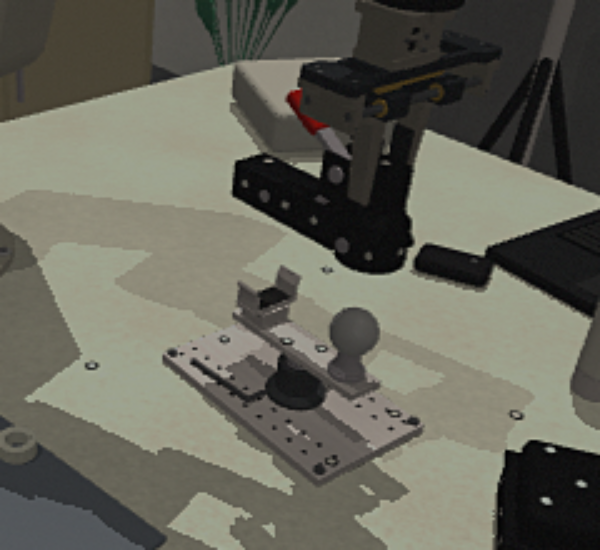

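```bash
python3 - <<'E'
from h import *
o=observe();Rm=R.from_quat(o["eef_rot"]).as_matrix()
for n in("s3","w3"):
    P=np.load(n+"P.npy");Q=((P-o["tool_pos"])@Rm).reshape(-1,3);Q=Q[np.isfinite(Q[:,0])]
    S=Q[(abs(abs(Q[:,1])-.016)<.006)&(Q[:,0]>.065)&(Q[:,0]<.2)&(Q[:,2]>.010)&(Q[:,2]<.035)]
    if n=="s3":S=S[(S[:,2]<.026)]
    p=np.polyfit(S[:,0],S[:,2],1);r=S[:,2]-np.polyval(p,S[:,0]);S=S[abs(r)<.003];p=np.polyfit(S[:,0],S[:,2],1)
    print(n,len(S),p,S[:,0].min(),S[:,0].max(),S[:,1].min(),S[:,1].max())
    A=Q[(Q[:,0]>.09)&(Q[:,0]<.25)&(abs(Q[:,1])<.04)&(Q[:,2]>.02)&(Q[:,2]<.07)];
    if len(A):print(" shank body x",np.percentile(A[:,0],[50,99.5]),"y",np.percentile(A[:,1],[.5,99.5]))
    A=Q[(abs(Q[:,0])<.05)&(abs(Q[:,1])<.06)&(Q[:,2]>.03)&(Q[:,2]<.075)]
    if len(A):print(" socket body x",np.percentile(A[:,0],[.5,99.5]),"y",np.percentile(A[:,1],[.5,99.5]),"z",np.percentile(A[:,2],[.5,99.5]))
E
```

```text
s3 122 [0.00560551 0.02434043] 0.06578911827748633 0.1685985086914823 -0.02197539222864214 0.021603373115910342
 shank body x [0.12725397 0.16867417] y [-0.02563908  0.02104245]
 socket body x [-0.04080725  0.04930519] y [-0.04520124  0.03298493] z [0.03011766 0.06391747]
w3 1236 [0.00771495 0.02355335] 0.06525869407976362 0.15018583074025083 -0.021998870746986327 0.021760530414406596
 shank body x [0.10946217 0.1492888 ] y [-0.02264111  0.02156824]
 socket body x [-0.0107336   0.02557407] y [-0.04423513  0.04334126] z [0.03004931 0.05443712]
```

{"api": "play_rows", "payload": {"steps": [[0.0007, 0, 0.02, 0, 0, 0, 0.02], [0, 0, 0.02, 0, 0, 0, 0.02], [0, 0, 0.012, 0, 0, 0, 0.02], [0, 0, 0.004, 0, 0, 0, 0.02], [0, 0, 0, 0, 0, 0, 0.02]]}}

```text
clock: 9.68
tool_pos: [0.5932, 0.1728, 0.2248]
eef_rot: [0.023, 1.0, 0.0, 0.0]
wrist_force: [0.6, -0.3, -6.6]
gripper_width: 0.0357
finger_force: 30.0
```

{"api": "play_rows", "payload": {"steps": [[0, 0, 0.004, 0, 0, 0, 0.02], [0, 0, 0.004, 0, 0, 0, 0.02], [0, 0, 0.003, 0, 0, 0, 0.02]]}}

```text
clock: 10.05
tool_pos: [0.5929, 0.173, 0.2134]
eef_rot: [0.023, 1.0, -0.0, 0.0]
wrist_force: [-0.3, 0.2, -7.6]
gripper_width: 0.036
finger_force: 30.0
```

{"api": "play_rows", "payload": {"steps": [[0, 0, 0.004, 0, 0, 0, 0.02], [0, 0, 0.004, 0, 0, 0, 0.02], [0, 0, 0.003, 0, 0, 0, 0.02]]}}

```text
clock: 10.42
tool_pos: [0.5929, 0.173, 0.2022]
eef_rot: [0.023, 1.0, -0.0, -0.0]
wrist_force: [0.2, -0.5, -7.4]
gripper_width: 0.0359
finger_force: 30.0
```

{"api": "play_rows", "payload": {"steps": [[0, 0, 0.003, 0, 0, 0, 0.02], [0, 0, 0.003, 0, 0, 0, 0.02], [0, 0, 0.003, 0, 0, 0, 0.02]]}}

```text
clock: 10.8
tool_pos: [0.593, 0.173, 0.1934]
eef_rot: [0.023, 1.0, 0.0, 0.0]
wrist_force: [1.7, 0.4, -7.5]
gripper_width: 0.0361
finger_force: 30.0
```

{"api": "play_rows", "payload": {"steps": [[0, 0, 0.003, 0, 0, 0, 0.02], [0, 0, 0.003, 0, 0, 0, 0.02], [0, 0, 0.002, 0, 0, 0, 0.02]]}}

```text
clock: 11.18
tool_pos: [0.5929, 0.173, 0.1853]
eef_rot: [0.023, 1.0, -0.0, -0.0]
wrist_force: [-0.2, 1.2, -5.8]
gripper_width: 0.0357
finger_force: 30.0
```

{"api": "play_rows", "payload": {"steps": [[0, 0, 0.002, 0, 0, 0, 0.02], [0, 0, 0.002, 0, 0, 0, 0.02]]}}

```text
clock: 11.42
tool_pos: [0.593, 0.173, 0.1815]
eef_rot: [0.023, 1.0, 0.0, 0.0]
wrist_force: [0.6, -0.2, -7.2]
gripper_width: 0.0358
finger_force: 30.0
```

{"api": "play_rows", "payload": {"steps": [[0, 0, 0.002, 0, 0, 0, 0.02], [0, 0, 0.001, 0, 0, 0, 0.02]]}}

```text
clock: 11.68
tool_pos: [0.5933, 0.1732, 0.179]
eef_rot: [0.023, 1.0, 0.0, 0.0]
wrist_force: [-0.2, 0.5, -1.1]
gripper_width: 0.0358
finger_force: 30.0
```

{"api": "play_rows", "payload": {"steps": [[0, 0, 0.001, 0, 0, 0, 0.02], [0, 0, 0.001, 0, 0, 0, 0.02]]}}

```text
clock: 11.92
tool_pos: [0.5937, 0.1733, 0.1776]
eef_rot: [0.023, 1.0, 0.0, 0.001]
wrist_force: [-0.0, 1.5, 4.5]
gripper_width: 0.0359
finger_force: 30.0
```

{"api": "play_rows", "payload": {"steps": [[0, 0, 0.001, 0, 0, 0, 0.02], [0, 0, 0.001, 0, 0, 0, 0.02]]}}

```text
clock: 12.18
tool_pos: [0.5941, 0.1732, 0.1758]
eef_rot: [0.023, 1.0, 0.0, 0.001]
wrist_force: [0.5, 0.6, 6.6]
gripper_width: 0.0359
finger_force: 30.0
```

{"api": "play_rows", "payload": {"steps": [[0, 0, 0.001, 0, 0, 0, 0.02], [0, 0, 0.001, 0, 0, 0, 0.02]]}}

```text
clock: 12.42
tool_pos: [0.5944, 0.1731, 0.1735]
eef_rot: [0.023, 1.0, 0.0, 0.002]
wrist_force: [3.3, -0.6, 1.9]
gripper_width: 0.0358
finger_force: 30.0
```

{"api": "play_rows", "payload": {"steps": [[0, 0, 0.001, 0, 0, 0, 0.02], [0, 0, 0.001, 0, 0, 0, 0.02]]}}

```text
clock: 12.68
tool_pos: [0.5937, 0.1731, 0.1705]
eef_rot: [0.023, 1.0, 0.0, 0.001]
wrist_force: [6.4, 0.9, 1.4]
gripper_width: 0.0358
finger_force: 30.0
```

{"api": "play_rows", "payload": {"steps": [[0, 0, 0.001, 0, 0, 0, 0.02], [0, 0, 0.001, 0, 0, 0, 0.02]]}}

```text
clock: 12.92
tool_pos: [0.594, 0.1732, 0.1692]
eef_rot: [0.023, 1.0, 0.0, 0.001]
wrist_force: [5.8, -0.6, 3.5]
gripper_width: 0.0358
finger_force: 30.0
```

{"api": "play_rows", "payload": {"steps": [[0, 0, 0.001, 0, 0, 0, 0.02], [0, 0, 0, 0, 0, 0, 0.02]]}}

```text
clock: 13.18
tool_pos: [0.5943, 0.1731, 0.1678]
eef_rot: [0.023, 1.0, 0.0, 0.001]
wrist_force: [7.1, 0.3, 2.2]
gripper_width: 0.0357
finger_force: 30.0
```

{"api": "play_rows", "payload": {"steps": [[-0.001, 0, 0.001, 0, 0, 0, 0.02], [0, 0, 0, 0, 0, 0, 0.02]]}}

```text
clock: 13.42
tool_pos: [0.5943, 0.1731, 0.1676]
eef_rot: [0.023, 1.0, 0.0, 0.0]
wrist_force: [1.3, 0.5, 12.3]
gripper_width: 0.0366
finger_force: 30.0
```

{"api": "play_rows", "payload": {"steps": [[0, 0, 0.001, 0, 0, 0, 0.02], [0, 0, 0, 0, 0, 0, 0.02]]}}

```text
clock: 13.68
tool_pos: [0.5944, 0.1731, 0.1675]
eef_rot: [0.023, 1.0, 0.0, 0.001]
wrist_force: [-0.7, -0.9, 17.8]
gripper_width: 0.036
finger_force: 30.0
```

{"api": "play_rows", "payload": {"steps": [[0, 0, 0, 0, 0, 0, 0.045], [0, 0, 0, 0, 0, 0, 0.06], [0, 0, 0, 0, 0, 0, 0.075], [0, 0, 0, 0, 0, 0, 0.075]]}}

```text
clock: 14.18
tool_pos: [0.5936, 0.1728, 0.1651]
eef_rot: [0.023, 1.0, -0.0, -0.0]
wrist_force: [0.4, -0.3, -0.3]
gripper_width: 0.0728
finger_force: 0.0
```

{"api": "play_rows", "payload": {"steps": [[0, 0, -0.01, 0, 0, 0, 0.08], [0, 0, -0.03, 0, 0, 0, 0.08], [0, 0, -0.05, 0, 0, 0, 0.08], [0, 0, -0.04, 0, 0, 0, 0.08], [0, 0, 0, 0, 0, 0, 0.08]]}}

```text
clock: 14.8
tool_pos: [0.5958, 0.1734, 0.3]
eef_rot: [0.023, 1.0, 0.001, 0.003]
wrist_force: [0.1, 0.3, -0.4]
gripper_width: 0.0801
finger_force: 0.0
```

```bash
python3 - <<'E'
from h import *
o=observe();print(o["clock"],o["tool_pos"],o["wrist_force"])
im,d=grab_frame("wrist");P=wcloud(d,o);np.save("w4P.npy",P);cv2.imwrite("w4.png",im)
for t in tip_of("lever_tip","wrist")[:2]:
    u,v=t["centre"];print("lever_tip",t["p"],np.round([u,v]),P[int(v),int(u)])
im,d=grab_frame("scene");Ps=cloud("scene",d);Ps[d==0]=np.nan
cv2.imwrite("pics/c4.png",np.hstack([cv2.resize(cv2.imread("w4.png"),(450,338)),cv2.resize(im[120:280,250:410],(338,338))]))
Rm=R.from_quat(o["eef_rot"]).as_matrix();g=np.array([.5944,.1731,.1675])
for n,P in(("w",P),("s",Ps)):
    Q=((P-g)@Rm).reshape(-1,3);Q=Q[np.isfinite(Q[:,0])]
    S=Q[(abs(abs(Q[:,1])-.016)<.006)&(Q[:,0]>.065)&(Q[:,0]<.19)&(Q[:,2]>.012)&(Q[:,2]<.034)]
    for _ in range(3):
        p=np.polyfit(S[:,0],S[:,2],1);r=S[:,2]-np.polyval(p,S[:,0]);S=S[abs(r)<.003]
    print(n,len(S),p,S[:,0].min(),S[:,0].max(),S[:,1].min(),S[:,1].max())
    H=Q[(abs(Q[:,0])<.015)&(abs(Q[:,1])<.018)&(Q[:,2]<-.02)&(Q[:,2]>-.05)];print(" housing top",len(H),np.median(H,0) if len(H) else"")
    L=Q[(abs(Q[:,1])<.016)&(Q[:,0]>.05)&(Q[:,0]<.14)&(Q[:,2]<-.02)];print(" lever",len(L),np.polyfit(L[:,0],L[:,2],1) if len(L)>5 else"",L.min(0),L.max(0))
E
```

```text
14.8 [0.5957796  0.17344313 0.30004994] [ 0.08601277  0.31942051 -0.4012191 ]
lever_tip 0.82 [250.  74.] [0.49286563 0.17856589 0.22696798]
w 1384 [-0.00894811  0.02304543] 0.06500417859342486 0.17008894917690043 -0.021712767941206565 0.021788443134365395
 housing top 1168 [ 0.00056617 -0.00087376 -0.03324008]
 lever 2122 [-0.63862941  0.00569258] [ 0.05015553 -0.01556614 -0.06926272] [ 0.11963347  0.01566414 -0.02006158]
s 135 [-0.00067141  0.02291575] 0.06647532590439043 0.16858145023066604 -0.02171605075630833 0.021936029924873035
 housing top 101 [-0.00148421 -0.00654176 -0.03219687]
 lever 232 [-0.63571625  0.00684878] [ 0.05013064 -0.01408375 -0.06758026] [ 0.11692453  0.01244787 -0.02161209]
```

View pics/c4.png

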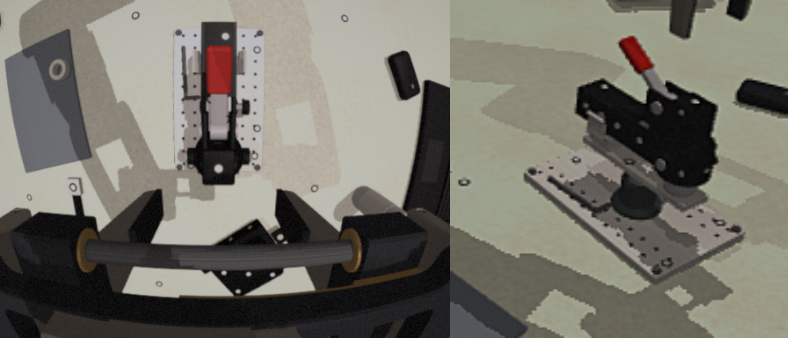

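The coupler is home and level, with the lever still up: the right crop shows it seated, and the left crop shows the red grip at (220,70), centred on the shank. Next I'll close the fingers and press the lever.

{"api": "play_rows", "payload": {"steps": [[0.03, 0, 0, 0, 0, 0, 0.03], [0.04, 0, 0, 0, 0, 0, 0], [0.023, 0, 0, 0, 0, 0, 0], [0, 0, 0, 0, 0, 0, 0], [0, 0, 0, 0, 0, 0, 0]]}}

```text
clock: 15.58
tool_pos: [0.5016, 0.1772, 0.295]
eef_rot: [0.023, 1.0, -0.0, -0.0]
wrist_force: [-0.9, -0.1, -0.1]
gripper_width: 0.0317
finger_force: 0.0
```

{"api": "play_rows", "payload": {"steps": [[0, 0, 0, 0, 0, 0, 0], [0, 0, 0.03, 0, 0, 0, 0], [0, 0, 0.02, 0, 0, 0, 0], [0, 0, 0.01, 0, 0, 0, 0], [0, 0, 0, 0, 0, 0, 0]]}}

```text
clock: 16.2
tool_pos: [0.5011, 0.1771, 0.2351]
eef_rot: [0.023, 1.0, -0.0, -0.001]
wrist_force: [0.9, 0.2, -0.2]
gripper_width: 0.0008
finger_force: 0.0
```

{"api": "play_rows", "payload": {"steps": [[0, 0, 0.004, 0, 0, 0, 0], [0, 0, 0.004, 0, 0, 0, 0], [0.001, 0, 0.004, 0, 0, 0, 0], [0.001, 0, 0.004, 0, 0, 0, 0]]}}

```text
clock: 16.7
tool_pos: [0.4997, 0.1775, 0.2206]
eef_rot: [0.023, 1.0, 0.0, 0.001]
wrist_force: [-0.9, -0.4, 8.4]
gripper_width: 0.0005
finger_force: 3.1
```

{"api": "play_rows", "payload": {"steps": [[0.002, 0, 0.004, 0, 0, 0, 0], [0.002, 0, 0.004, 0, 0, 0, 0], [0.002, 0, 0.004, 0, 0, 0, 0], [0.002, 0, 0.004, 0, 0, 0, 0]]}}

```text
clock: 17.2
tool_pos: [0.4923, 0.1779, 0.2047]
eef_rot: [0.023, 1.0, 0.0, 0.002]
wrist_force: [2.7, -1.3, 4.8]
gripper_width: 0.0001
finger_force: 2.9
```

{"api": "play_rows", "payload": {"steps": [[0.002, 0, 0.004, 0, 0, 0, 0], [0.002, 0, 0.004, 0, 0, 0, 0], [0.001, 0, 0.004, 0, 0, 0, 0], [0.001, 0, 0.004, 0, 0, 0, 0]]}}

```text
clock: 17.7
tool_pos: [0.4867, 0.1784, 0.1885]
eef_rot: [0.023, 1.0, 0.001, 0.002]
wrist_force: [4.0, -1.4, 5.3]
gripper_width: 0.0003
finger_force: 2.8
```

Going well. I'll continue gently to the stop at about z 0.1735.

{"api": "play_rows", "payload": {"steps": [[0.001, 0, 0.003, 0, 0, 0, 0], [0.001, 0, 0.003, 0, 0, 0, 0], [0, 0, 0.003, 0, 0, 0, 0]]}}

```text
clock: 18.08
tool_pos: [0.4849, 0.1785, 0.1798]
eef_rot: [0.023, 1.0, 0.001, 0.002]
wrist_force: [4.3, -0.2, 7.7]
gripper_width: 0.0003
finger_force: 3.4
```

{"api": "play_rows", "payload": {"steps": [[0, 0, 0.002, 0, 0, 0, 0], [0, 0, 0.002, 0, 0, 0, 0]]}}

```text
clock: 18.32
tool_pos: [0.485, 0.1786, 0.1758]
eef_rot: [0.023, 1.0, 0.001, 0.002]
wrist_force: [3.6, -2.1, 15.1]
gripper_width: 0.0005
finger_force: 7.0
```

{"api": "play_rows", "payload": {"steps": [[0, 0, 0.001, 0, 0, 0, 0], [0, 0, 0.001, 0, 0, 0, 0]]}}

```text
clock: 18.58
tool_pos: [0.4853, 0.1786, 0.1754]
eef_rot: [0.023, 1.0, 0.001, 0.003]
wrist_force: [-3.4, -2.6, 29.5]
gripper_width: 0.0004
finger_force: 14.8
```

{"api": "play_rows", "payload": {"steps": [[0, 0, -0.01, 0, 0, 0, 0], [0, 0, -0.03, 0, 0, 0, 0], [0, 0, -0.05, 0, 0, 0, 0], [0, 0, -0.05, 0, 0, 0, 0], [0, 0, 0, 0, 0, 0, 0]]}}

```text
clock: 19.2
tool_pos: [0.4845, 0.1787, 0.3163]
eef_rot: [0.023, 1.0, 0.001, 0.003]
wrist_force: [0.0, -0.1, -0.4]
gripper_width: 0.0004
finger_force: 0.0
```

{"api": "play_rows", "payload": {"steps": [[-0.05, 0, 0, 0, 0, 0, 0], [-0.06, 0, 0, 0, 0, 0, 0], [0, 0, 0, 0, 0, 0, 0], [0, 0, 0, 0, 0, 0, 0]]}}

```text
clock: 19.7
tool_pos: [0.5917, 0.1728, 0.3108]
eef_rot: [0.023, 1.0, -0.0, -0.002]
wrist_force: [0.0, 0.1, 0.1]
gripper_width: 0.001
finger_force: 0.0
```

```bash
python3 - <<'E'
from h import *
o=observe();print(o["clock"],o["tool_pos"],o["wrist_force"])
im,d=grab_frame("wrist");P=wcloud(d,o);cv2.imwrite("w5.png",im)
im2,d=grab_frame("scene");Ps=cloud("scene",d);Ps[d==0]=np.nan
cv2.imwrite("pics/c5.png",np.hstack([cv2.resize(im,(450,338)),cv2.resize(im2[120:280,250:410],(338,338))]))
Rm=R.from_quat(o["eef_rot"]).as_matrix();g=np.array([.5944,.1731,.1675])
for n,P in(("w",P),("s",Ps)):
    Q=((P-g)@Rm).reshape(-1,3);Q=Q[np.isfinite(Q[:,0])]
    S=Q[(abs(abs(Q[:,1])-.017)<.005)&(Q[:,0]>.065)&(Q[:,0]<.19)&(Q[:,2]>.012)&(Q[:,2]<.034)]
    for _ in range(3):
        p=np.polyfit(S[:,0],S[:,2],1);r=S[:,2]-np.polyval(p,S[:,0]);S=S[abs(r)<.003]
    print(n,len(S),p,S[:,0].max(),S[:,1].min(),S[:,1].max())
    L=Q[(abs(Q[:,1])<.011)&(Q[:,0]>.09)&(Q[:,0]<.135)&(Q[:,2]<.008)&(Q[:,2]>-.04)];print(" lever",len(L),np.polyfit(L[:,0],L[:,2],1) if len(L)>5 else"",np.median(L,0) if len(L) else "")
E
```

```text
19.7 [0.59174195 0.17276019 0.31078098] [0.04936512 0.11400424 0.07462147]
w 1460 [0.00105542 0.02314878] 0.170836552829568 -0.02147874844939871 0.021424166570629826
 lever 798 [ 0.15864334 -0.02339584] [ 0.10995838 -0.00018512 -0.00588116]
s 101 [0.01141728 0.02300961] 0.16711622193056858 -0.02199291221203654 0.020442151980411376
 lever 53 [ 0.13797463 -0.01975999] [ 0.10800322 -0.0037043  -0.00487063]
```

View pics/c5.png

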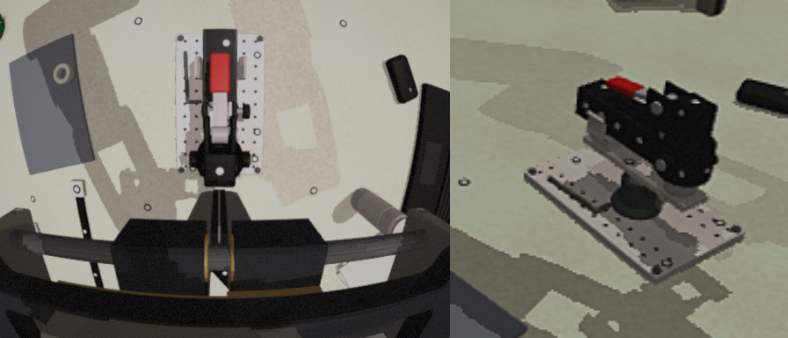

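```bash
python3 - <<'E'
from h import *
o=observe();im,d=grab_frame("wrist");Rm=R.from_quat(o["eef_rot"]).as_matrix();g=np.array([.5944,.1731,.1675]);A=[]
for P,im in((np.load("w4P.npy"),cv2.imread("w4.png")),(wcloud(d,o),im)):
    h=cv2.cvtColor(im,cv2.COLOR_BGR2HSV);red=(h[...,1]>120)&((h[...,0]<8)|(h[...,0]>172))
    Q=((P-g)@Rm)[red];Q=Q[np.isfinite(Q[:,0])];Q=Q[(abs(Q[:,1])<.010)&(Q[:,0]>.05)&(Q[:,0]<.15)&(Q[:,2]<.01)]
    p=np.polyfit(Q[:,0],Q[:,2],1);Q=Q[abs(Q[:,2]-np.polyval(p,Q[:,0]))<.003];p=np.polyfit(Q[:,0],Q[:,2],1);A.append(np.arctan(p[0]));print(len(Q),p,Q[:,0].min(),Q[:,0].max())
print("lever angle",A[1]-A[0])
if A[1]-A[0]>.77: print(sign_off())
E
```

```text
1293 [-0.58479497  0.00076128] 0.07593314355166106 0.11828338421133706
835 [ 0.15275142 -0.02305744] 0.08370449948975091 0.13108208337947308
lever angle 0.6807440357625247
```

The difference between up and down is unreliable, because the "up" face was seen at a slant. In absolute terms, the tip lies 6.5 mm below the pin, exactly the fully-down value. The lever also stopped hard at that height, at 29 N where 6–8 N moves it. I'm handing it in.

```bash
python3 -c "
from station import *
print(sign_off())"
```

```text
the job is handed in; nothing more can be done
None
```

The coupler is mounted level on the hitch ball, was let go with its lever up, and the red lever was then pressed to its hard stop; I handed the job in at about 20 s, but no verdict came back. One cross-check disagreed: comparing the lever's slope before and after gave only 0.68 rad of travel (0.75 needed). I went by its measured final height, which matches fully down.

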